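# Fit the spout into the drinks station's quick coupling

### The arm

A 7-joint arm with a two-finger parallel gripper is mounted at the origin on the work surface. World frame = base frame: x ahead of the robot, y to its left, z up, the work surface at z = 0. Lengths are in m, angles in rad, forces in N, time in s.
With the tool pointing down it reaches from about 0.425 to 0.925 m from the base axis. Payload 6.8 kg.
Tool frame: the origin (TCP) lies between the finger pads; the fingertips stand 11 mm ahead of it and the grasp point (between the pads) lies 8 mm behind it; z points along the fingers, y is the line along which they close (so a half turn about z gives the same grasp; the last joint's range is limited). The gripper opens to 85 mm and grips with 20 to 120 N. Pads are 22 mm wide; open, the fingers measure 114 mm over their backs; the gripper's body (76 mm by 85 mm) begins 54 mm behind the grasp point. The pads swing forward as they close: fully open they stand 13 mm farther back than shut.
Start: joints at [-1.421, 0.477, 0.022, 1.555, -0.011, 1.109, -0.083], TCP at [0.172, 0.653, 0.242] pointing down, gripper open.
Joint ranges: [-2.96, 2.96], [-0.34, 2.1], [-1.41, 1.46], [0.24, 2.44], [-1.37, 4.51], [0.17, 1.92], [-2.96, 2.96]. Speed limits (rad/s): [2.39, 2.39, 3.14, 3.14, 3.14, 3.14, 3.14].

### API

Orientations are given as a rotation vector (axis times angle).
In Python, from bench import r gives the robot as it stands.
- The arm moves only by the tool send_rows, never from a script. Its argument "deltas" is a list of rows, each an object of numbers: "dx", "dy", "dz": the shift along the world's x, y, z in mm; "rx", "ry", "rz": the turn, a rotation vector about the world's x, y, z in degrees. A call has 1 to 5 rows; each row is the pose to reach, as a shift and turn from the pose commanded when the call began; what a row does not reach only later rows make up. A row lasts 1/12 s, in which the tool goes at most 41.7 mm and 7.16 degrees, less where a joint would pass 70% of its speed; a pose out of reach is approached as far as the arm can. A call with a gripper value outside its range is refused whole. "jaw" is the finger opening in mm, from 0 to 85.4, set as the call begins (left out, the last holds). The fingers move at their own pace and stop on an object; "newtons" is the grip in N (left out, the last holds). Time passes only in rows, so rows that repeat a pose let the fingers close. It gives the time, the measured TCP pose, the force, the opening and the grip force at its end, in the units of the state.
- r.get_obs(): the state, without advancing time (a new reading comes with each control period).
- r.grab_frame(name): name is "scene" or "side" or "wrist"; returns a dict with "frame" (480x640x3 uint8, blue, green, red), "z_map" (480x640 float32, m along the optical axis (not along the pixel's ray), 0 where there is no reading), "vertical_fov" (degrees; the focal length in pixels is half the picture's height over the tangent of half this angle, whatever the lens; pixels are square), "cx", "cy" (the principal point, pixels), "xyz" and "orientation" of the camera in the world. Camera axes: x right, y down, z forward; pixel columns grow to the right and rows downward; lengths in m; the calibration is good to about 2 mm. The wrist camera is an equidistant fisheye: a pixel r from the principal point sees the ray r / f radians off the axis. A picture is of the moment at which its call begins.
- r.hand_in(): hands the job in; it is judged then, once.
The state is a dict: "clock": time; "joints": joint angles; "qvel": joint speeds; "tau": joint torques, N m; "tcp_pos": TCP position; "orientation": TCP orientation; "contact_force": force on the tool from outside, world axes, zero at the start; "moment": the same for the moment, N m; "grip_width": finger opening in m; "gripper_force": force on a finger pad.
Only numpy, scipy, OpenCV 4.12 (cv2) and the standard library are available. Lean on these libraries where they do the work, as an engineer would, in place of code of your own. Each camera call takes 0.05 s, during which the arm holds its last target. There are 200 camera calls.

### The job

Fit the clean spout from the rack into the drinks station's quick coupling: pull the coupling's sleeve back down until it stays there by itself and let go of it, then push the spout's tail gently home until the sleeve springs up and locks it, with the spout upright and its tube ending over the middle of the drip grille. Leave the cap in the rack and everything else where it stands, and let go.

Things in the scene. Friction and masses are not known exactly. Their poses are not given: they have to be found in the camera images.
- station: Fixed drinks station: steel drip deck, 185 x 124 mm, 20 mm high, with a quick coupling standing upright on it, mouth up. Origin on the coupling's axis at table level. +x runs from the coupling over the drip grille (deck: x -50 to 135, y -62 to 62 mm). Pedestal 64 mm wide (72 at its foot), to 43 mm height; above it a tube, 33 mm outside, 19.8 mm bore, and round it the sprung sleeve.
- mouth (a point): Centre of the coupling's mouth, 102 mm above the table, axes as the station's. A 28 mm funnel narrows to the 19.8 mm bore over the first 5 mm. While the sleeve is up, a tooth in the bore blocks any tail. With the sleeve latched down, a tail meets a sprung brass disc 18 mm (14 to 22) below the mouth and is pushed on against it, with 3 N rising to about 10 N, rubbing apart.
- lock_depth (a point): Point on the bore's axis 37 mm below the mouth: the usual depth of the tail's tip at which the sleeve jumps up and locks it. A hard end follows 2.5 mm deeper. Both lie up to 4 mm higher or lower from start to start together; this does not show in this point and must be felt. More than 50 N between spout and station does damage.
- sleeve (a joint): How far the sleeve is pulled back, that is down, in m: 0 = sprung fully up, 0.014 = at its hard lower stop. The spring pushes up with 5 N rising to 8.5 N. Pulled beyond 0.0115 it catches and, let go, stays at about 0.009. When a tail is home it jumps to 0.
- flange (a point): Point on the coupling's axis, 68 mm above the table, fixed to the station: the usual height of the upper face of the sleeve's flange with the sleeve up; really up to 4 mm higher or lower from start to start, which this point does not show. Flange 60 mm in diameter, 6 mm thick; above it the sleeve's knurled grip, 41 mm in diameter, 30 mm high. Grip the knurling or press down on the flange.
- grille (a point): Centre of the drip grille on the deck, 68 mm from the coupling's axis along the station's +x, 24 mm above the table.
- rack: Fixed white block, 75 x 165 mm, 50 mm high, origin under its centre, with two upright holes of 21 mm diameter at y = -45 and +45 mm. The spout stands in one, the cap in the other; which is which varies. The spout's tube points roughly along the rack's +x.
- spout: Steel spout, 0.2 to 0.4 kg, upright in a rack hole, its collar on the rack, tail tip 6 mm above the table. Origin: tail tip, z up. Tail 18 mm diameter, 44 mm long (tip chamfered to 16 mm; locking groove of 7 mm diameter from 6.5 to 18 mm); collar 34 mm to 50 mm height; square grip block 26 x 26 mm, sides along x and y, to 104 mm; black cap to 110 mm. A bent 11 mm tube leaves the block along +x.
- spout_grip (a point): On the axis of the spout's grip block, 80 mm above the tail's tip. The block's faces at +y and -y are free for the fingers, from 50 to 104 mm above the tip.
- spout_end (a point): Open end of the spout's bent tube, 68 mm from the spout's axis along its +x, 64 mm above the tail's tip; the tube rises to about 101 mm on the way.
- cap: stubby blanking cap: same tail and collar as the spout, but only a low round head of 42 mm diameter, 14 mm high, and no side tube; stands in the rack's other hole. Origin: tip of the tail. Stays there.
- jar: glass sugar jar, 60 mm diameter, 85 mm high, origin under its centre. Bystander.
- tumbler: drinking glass, 64 mm diameter, 100 mm high, origin under its centre. Bystander.
- cup: white coffee cup with handle, 72 mm diameter, 75 mm high, origin under its centre. Bystander.
- saucer: white saucer, 90 mm diameter, 18 mm high, origin under its centre. Bystander.
- spoon: steel spoon, 150 mm long, lying. Bystander.
- coffee_pot: round black coffee pot, 156 mm diameter, 150 mm high, handle at its side, origin under its centre. Bystander.
Not all that is in view belongs to the job. What is shaped like the spout but brown or turquoise is not meant.

How it is judged:
On the way, in this order (a step that is already met when the one before it is completed fails the run):
1. the sleeve is latched back (pulled down more than 7.5 mm) with the fingers off the station, the spout not yet at the mouth (value of joint sleeve above 0.0075 m and contact force between the fingers and station below 0.5 N and distance between spout and mouth above 0.03 m), for 0.2 s.
2. the spout's tail is in the coupling, more than 8 mm below the mouth, with the sleeve still back (more than 5 mm) (value of joint sleeve above 0.005 m and z of spout in the frame of mouth below -0.008 m and horizontal distance between spout and mouth below 0.004 m), for 0.05 s.
At the end, for the whole second after the job is handed in: The spout's tail is locked in the coupling: tip more than 29 mm below the mouth and within 3 mm of its axis, upright within 0.08 rad, sleeve forward again (less than 2 mm back), the tube's end within 25 mm (seen from above) of the middle of the drip grille, at rest (value of joint sleeve below 0.002 m and z of spout in the frame of mouth below -0.029 m and horizontal distance between spout and mouth below 0.003 m and angle between spout's own z axis and vertical below 0.08 rad and horizontal distance between spout_end and grille below 0.025 m and linear speed of spout below 0.02 m/s); the robot touches nothing.
It fails at once if spout and station pressed together with more than 50 N (contact force between spout and station above 50 N).
It fails at once if the cap is moved by more than 25 mm (distance of cap from where it was at the start of the episode above 0.025 m).
It fails at once if another thing on the table is moved by more than 25 mm (distance of any of jar, tumbler, cup, saucer, spoon, coffee_pot from where it was at the start of the episode above 0.025 m).
It also fails if it takes over 72 s, if anything falls off the work surface, if the arm or the gripper's body presses on something with over 40 N, if the wrist force passes 120 N, or if a joint passes its speed limit or range.

## Working session

There is one attempt and no reset: what is moved stays moved. The work goes in short steps, Python scripts to look and compute and a tool call to move; the robot and the scene stay as the last step left them, time stands still between calls to the robot, and variables do not carry over. Pictures are saved under pics/ and viewed, at most 10 in all, crops included, and the job is handed in when it is done.

Besides the shell and the picture viewer there is one more tool, called after "Call:" as name(argument=value, ...) on one line, values as JSON. send_rows: Moves the arm, as the interface text tells. Its arguments: {"type":"object","properties":{"deltas":{"type":"array","items":{"type":"object","properties":{"dx":{"type":"number"},"dy":{"type":"number"},"dz":{"type":"number"},"rx":{"type":"number"},"ry":{"type":"number"},"rz":{"type":"number"}}}},"jaw":{"type":"number"},"newtons":{"type":"number"}},"required":["deltas"]}

```bash
mkdir -p pics; cat > h.py <<'E'
import numpy as np, cv2
from scipy.spatial.transform import Rotation as R
from bench import r
def grab(n,save=None):
    f=r.grab_frame(n); np.save('/tmp/%s.npy'%n,f,allow_pickle=True)
    if save: cv2.imwrite('pics/'+save,f['frame'])
    return f
def load(n): return np.load('/tmp/%s.npy'%n,allow_pickle=True).item()
def cloud(f):
    z=f['z_map']; h,w=z.shape; F=h/2/np.tan(np.radians(f['vertical_fov'])/2)
    v,u=np.mgrid[:h,:w]; P=np.dstack([(u-f['cx'])/F*z,(v-f['cy'])/F*z,z])
    o=np.array(f['orientation']); M=R.from_rotvec(o).as_matrix() if o.size==3 else o
    W=P@M.T+np.array(f['xyz']); W[z<=0]=np.nan; return W
E
python3 - <<'E'
from h import *
for n in('scene','side'):
    f=grab(n,n+'1.png'); print(n,f['xyz'],f['orientation'],f['vertical_fov'],f['cx'],f['cy'])
o=r.get_obs();print(o)
E
```

```text
scene [ 1.28816203 -0.37765843  1.06112031] [-2.11841816 -1.3028283   0.46079158] 46.364399840280804 314.28433695930397 235.50489537316005
side [ 0.16237408 -0.43567766  0.86567352] [-2.37134223  0.85263079 -0.28126208] 53.15768732810063 323.819754678492 244.54062575951772
{'clock': 0.1, 'joints': array([-1.42108624,  0.47773116,  0.02233766,  1.55634043, -0.01148054,
        1.10934724, -0.08310351]), 'qvel': array([-1.14564651e-03, -3.07145218e-03,  2.04005023e-05, -4.10604052e-04,
       -2.82873776e-04, -8.84489767e-04, -2.07964380e-03]), 'tau': array([ 4.29932130e-03, -5.97756815e+01,  1.61354531e+00, -2.81953043e+01,
        1.29096833e-02,  5.01625735e-03, -1.97236881e-05]), 'tcp_pos': array([0.17197891, 0.6521798 , 0.24141879]), 'orientation': array([-4.03789850e-01, -3.11545383e+00,  2.66420348e-03]), 'contact_force': array([-0.54073676,  0.60961822, -0.98806786]), 'moment': array([-0.05141397, -0.07099126,  0.02900521]), 'gripper_force': 0.0, 'grip_width': 0.08555948782790339}
```

View pics/scene1.png

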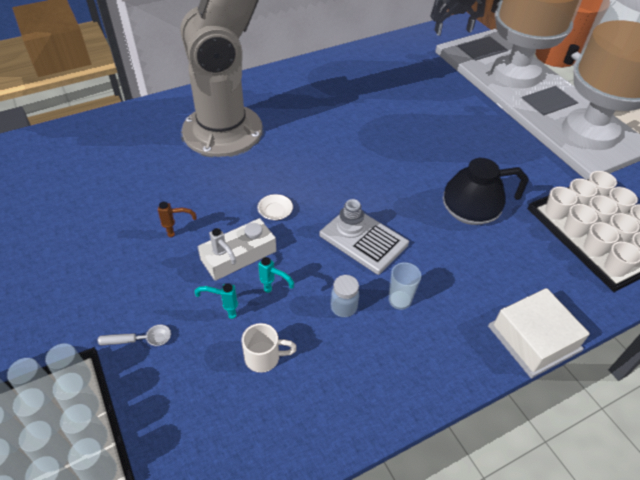

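View pics/side1.png

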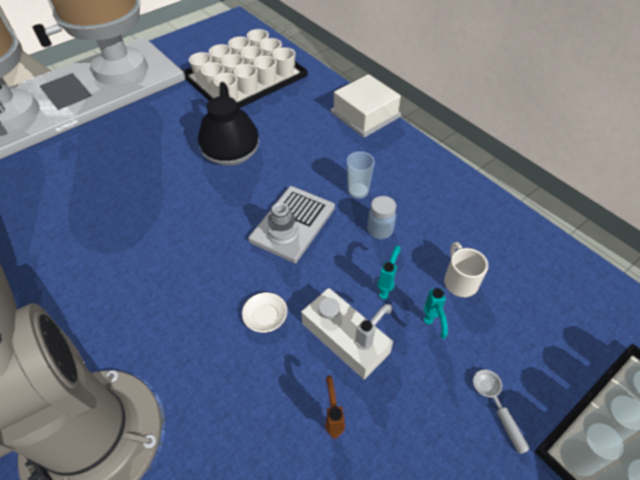

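The scene view shows the rack at (237,250). The steel spout with the black cap top stands in its left hole (216,240), and the blanking cap in its right hole (254,230). The station is at (365,238), with the coupling at (351,212) and the grille at (378,243). The spout candidates are the brown one at (167,218), the turquoise ones at (228,298) and (266,272), and the steel one in the rack at (216,240). Only the steel one fits the description. The side view agrees: steel spout at (367,333), coupling at (281,218).

```bash
cat > m.py <<'E'
from h import *
def clus(W,c,rad,z0,z1):
    m=(np.hypot(W[...,0]-c[0],W[...,1]-c[1])<rad)&(W[...,2]>z0)&(W[...,2]<z1)
    return W[m]
def rect(p):
    return cv2.minAreaRect((p[:,:2]*1000).astype(np.float32))
px={'scene':dict(rack=(237,250),coup=(351,208),spout=(216,233),cap=(254,229),grille=(378,243)),
    'side':dict(rack=(345,335),coup=(281,210),spout=(367,328),cap=(330,306),grille=(303,208))}
for n in px:
    f=load(n);W=cloud(f)
    print(n,{k:np.round(W[v,u]*1000) for k,(u,v) in px[n].items()})
    g=W[px[n]['grille'][1],px[n]['grille'][0]]
    d=clus(W,g,.16,.012,.028);print('deck',len(d),rect(d),np.median(d[:,2]))
    c=W[px[n]['coup'][1],px[n]['coup'][0]]
    t=clus(W,c,.05,.09,.112);print('mouth',len(t),cv2.minEnclosingCircle((t[:,:2]*1000).astype(np.float32)),t[:,2].max())
    fl=clus(W,c,.045,.055,.08);print('flange z hist',np.histogram(fl[:,2],np.arange(.055,.081,.002))[0], rect(fl))
    c=W[px[n]['rack'][1],px[n]['rack'][0]]
    d=clus(W,c,.12,.044,.0545);print('rack',rect(d),np.median(d[:,2]))
    s=W[px[n]['spout'][1],px[n]['spout'][0]]
    t=clus(W,s,.04,.108,.125);print('sptop',len(t),rect(t),t[:,2].max(), t.mean(0))
    t=clus(W,s,.1,.075,.125);print('sp all',len(t),rect(t))
    s=W[px[n]['cap'][1],px[n]['cap'][0]]
    t=clus(W,s,.04,.056,.085);print('cap',len(t),rect(t),t[:,2].max())
E
python3 m.py
python3 - <<'E'
from h import *
f=load('side')['frame'];cv2.imwrite('pics/crop1.png',cv2.resize(f[170:390,230:480],None,fx=3,fy=2.7,interpolation=2)[:600])
E
```

```text
scene {'rack': array([ 485., -145.,   52.]), 'coup': array([527., 131., 105.]), 'spout': array([ 468., -183.,  114.]), 'cap': array([459., -90.,  71.]), 'grille': array([596., 172.,  29.])}
deck 2348 ((598.2880249023438, 164.94094848632812), (271.5457763671875, 152.75961303710938), 11.24827766418457) 0.02165059273565728
mouth 190 ((519.3444213867188, 140.31922912597656), 21.555360794067383) 0.10968171572352847
flange z hist [ 0  0  0  8  9 37 63 43 23 11  4 13] ((521.2244873046875, 139.34075927734375), (58.58134460449219, 50.05317306518555), 57.81328201293945)
rack ((510.3026123046875, -129.12109375), (182.6558837890625, 168.0463104248047), 7.650393962860107) 0.05092346749928078
sptop 106 ((476.7060852050781, -180.2048797607422), (46.55464553833008, 25.466415405273438), 8.988506317138672) 0.12040496555477431 [ 0.46884508 -0.1816454   0.11463019]
sp all 365 ((447.15997314453125, -175.93502807617188), (151.95782470703125, 112.74793243408203), 39.28647994995117)
cap 235 ((457.6275634765625, -90.82919311523438), (50.62400436401367, 48.341087341308594), 69.22422790527344) 0.07705872664773
[... 403 characters left out ...]
3781078500819
flange z hist [ 0  0  1  9 24 76 95 25  8 10 16 12] ((511.5905456542969, 138.33627319335938), (51.64766311645508, 58.85658645629883), 54.41332244873047)
rack ((459.7001953125, -135.73826599121094), (76.9579086303711, 166.47048950195312), 5.932258129119873) 0.0503234504779938
sptop 183 ((475.5380859375, -180.30006408691406), (49.75434875488281, 24.96596336364746), 7.197772979736328) 0.11989715203252649 [ 0.46335959 -0.18254018  0.11360403]
sp all 522 ((449.4094543457031, -184.41595458984375), (175.9392852783203, 26.98101806640625), 12.087408065795898)
cap 376 ((454.33856201171875, -91.43887329101562), (41.4290657043457, 40.467437744140625), 67.60120391845703) 0.07440977640731816
```

View pics/crop1.png

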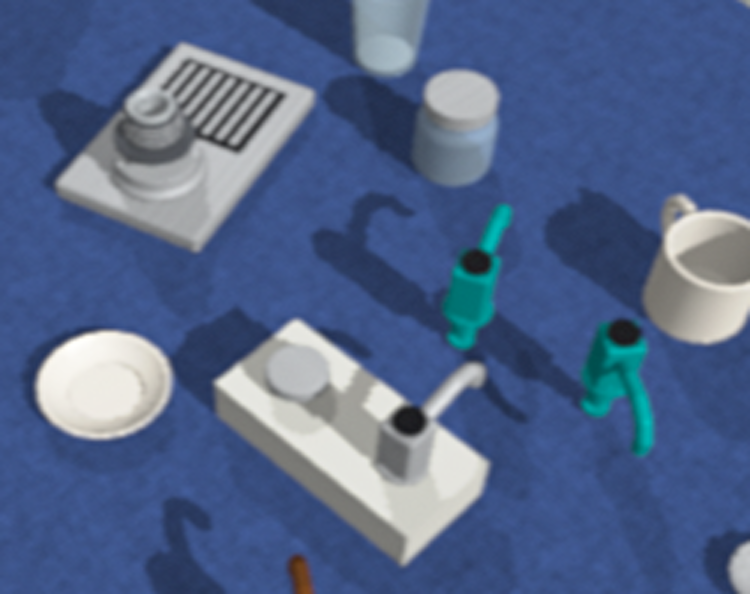

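The crop confirms it. The steel spout with its black top stands in the rack hole at crop (405,440), with its tube toward (480,370). The two turquoise look-alikes stand beside the rack, and the brown one is below it. Next I refine the yaws.

```bash
cat > m2.py <<'E'
from h import *
for n,seed in (('scene',(378,262)),('side',(270,245))):
    f=load(n);W=cloud(f); Z=W[...,2]
    m=((Z>.012)&(Z<.03)).astype(np.uint8); m=cv2.morphologyEx(m,cv2.MORPH_OPEN,np.ones((3,3)))
    k,l,st,ct=cv2.connectedComponentsWithStats(m)
    c0=np.array([.55,.16])
    best=max(range(1,k),key=lambda i:st[i,4] if np.linalg.norm(np.nanmean(W[l==i],0)[:2]-c0)<.08 else 0)
    p=W[l==best];p=p[np.hypot(p[:,0]-.558,p[:,1]-.152)<.12]; print(n,'deck',len(p),cv2.minAreaRect((p[:,:2]*1000).astype(np.float32)))
    F=f['frame'].astype(int)
    g=(F.max(2)<90)&(abs(Z-.022)<.012)&(np.hypot(W[...,0]-.59,W[...,1]-.17)<.06)&((F.max(2)-F.min(2))<25)
    print('grille',g.sum(),cv2.minAreaRect((W[g][:,:2]*1000).astype(np.float32)),W[g].mean(0))
    # spout tube
    t=W[(Z>.058)&(Z<.125)&(np.hypot(W[...,0]-.4645,W[...,1]+.181)<.085)&(np.hypot(W[...,0]-.4645,W[...,1]+.181)>.022)&(W[...,0]>.475)]
    a=np.array([.4645,-.181]); d=t[:,:2]-a; print('tube',len(t),np.degrees(np.arctan2(np.median(d[:,1]),np.median(d[:,0]))),np.histogram(np.degrees(np.arctan2(d[:,1],d[:,0])),np.arange(-40,50,10)),d.max(0))
    F=f['frame']; b=(F.max(2)<60)&(Z>.1)&(Z<.13)&(np.hypot(W[...,0]-.4645,W[...,1]+.181)<.035)
    print('blackcap',b.sum(),np.nanmean(W[b],0),np.nanmedian(W[b],0))
E
python3 m2.py
```

```text
scene deck 2359 ((555.342529296875, 158.38014221191406), (186.10108947753906, 131.7645263671875), 21.831674575805664)
grille 187 ((590.0123291015625, 170.60507202148438), (74.33190155029297, 89.1856460571289), 23.094974517822266) [0.59852077 0.16212479 0.02281663]
tube 138 8.197696852940707 (array([ 0,  0,  0,  3, 89, 39,  0,  0]), array([-40, -30, -20, -10,   0,  10,  20,  30,  40])) [0.0755667  0.08366671]
blackcap 40 [ 0.46710363 -0.18120485  0.1175968 ] [ 0.46764584 -0.18124753  0.11764978]
side deck 2546 ((553.6826782226562, 156.5594482421875), (187.62200927734375, 125.88154602050781), 21.72784996032715)
grille 162 ((590.8418579101562, 165.2716522216797), (73.57100677490234, 77.38736724853516), 22.037458419799805) [0.5928757  0.15505293 0.0221942 ]
tube 154 7.612049492499608 (array([  0,   0,   0,   8, 105,  40,   1,   0]), array([-40, -30, -20, -10,   0,  10,  20,  30,  40])) [0.07195787 0.01391848]
blackcap 77 [ 0.46373794 -0.18187997  0.11623725] [ 0.46394892 -0.18208219  0.11599954]
```

Call:
send_rows(deltas=[{"dx":28,"dy":-41,"dz":0,"rz":5},{"dx":50,"dy":-75,"dz":0,"rz":10},{"dx":75,"dy":-110,"dz":0,"rz":15},{"dx":100,"dy":-145,"dz":0,"rz":20},{"dx":115,"dy":-170,"dz":0,"rz":23}], jaw=48, newtons=40)

```text
$.deltas[0]: bad value
```

Call:
send_rows(deltas=[{"dx":229,"dy":-341.5,"dz":0},{"dx":229,"dy":-341.5,"dz":0},{"dx":229,"dy":-341.5,"dz":0},{"dx":229,"dy":-341.5,"dz":0},{"dx":229,"dy":-341.5,"dz":0}])

```text
$.deltas[0]: bad value
```

Call:
send_rows(deltas=[{"dx":20,"dy":-30,"dz":0,"rx":0,"ry":0,"rz":5},{"dx":42,"dy":-63,"dz":0,"rx":0,"ry":0,"rz":10},{"dx":64,"dy":-96,"dz":0,"rx":0,"ry":0,"rz":15},{"dx":86,"dy":-129,"dz":0,"rx":0,"ry":0,"rz":19},{"dx":108,"dy":-162,"dz":0,"rx":0,"ry":0,"rz":23}], jaw=48, newtons=40)

```text
clock: 0.52
tcp_pos: [0.2807, 0.4887, 0.2419]
orientation: [0.231, -3.133, 0.001]
contact_force: [1.2, 0.4, -0.0]
grip_width: 0.0479
gripper_force: 0.0
```

Call:
send_rows(deltas=[{"dx":23,"dy":-34,"dz":0},{"dx":46,"dy":-68,"dz":0},{"dx":69,"dy":-102,"dz":0},{"dx":92,"dy":-136,"dz":0},{"dx":115,"dy":-170,"dz":0}])

```text
$.deltas[0]: bad value
```

Call:
send_rows(deltas=[{"dx":23,"dy":-34,"dz":0},{"dx":46,"dy":-68,"dz":0},{"dx":69,"dy":-102,"dz":0},{"dx":92,"dy":-136,"dz":-10},{"dx":112,"dy":-165,"dz":-20}])

```text
$.deltas[0]: bad value
```

Call:
send_rows(deltas=[{"dx":23,"dy":-34,"dz":0,"rx":0,"ry":0,"rz":0},{"dx":46,"dy":-68,"dz":0,"rx":0,"ry":0,"rz":0},{"dx":69,"dy":-102,"dz":0,"rx":0,"ry":0,"rz":0},{"dx":92,"dy":-136,"dz":0,"rx":0,"ry":0,"rz":0},{"dx":115,"dy":-170,"dz":0,"rx":0,"ry":0,"rz":0}])

```text
clock: 0.93
tcp_pos: [0.3957, 0.3187, 0.2422]
orientation: [0.225, -3.133, 0.0]
contact_force: [0.7, 0.0, 0.7]
grip_width: 0.0481
gripper_force: 0.0
```

Call:
send_rows(deltas=[{"dx":23,"dy":-34,"dz":0,"rx":0,"ry":0,"rz":0},{"dx":46,"dy":-68,"dz":0,"rx":0,"ry":0,"rz":0},{"dx":69,"dy":-102,"dz":0,"rx":0,"ry":0,"rz":0},{"dx":92,"dy":-136,"dz":-10,"rx":0,"ry":0,"rz":0},{"dx":112,"dy":-165,"dz":-20,"rx":0,"ry":0,"rz":0}])

```text
clock: 1.35
tcp_pos: [0.5085, 0.1531, 0.2226]
orientation: [-0.223, 3.132, 0.0]
contact_force: [0.2, 0.6, -0.1]
grip_width: 0.0478
gripper_force: 0.0
```

```bash
cat >> h.py <<'E'
def fcloud(f):
    z=f['z_map']; h,w=z.shape; F=h/2/np.tan(np.radians(f['vertical_fov'])/2)
    v,u=np.mgrid[:h,:w]; a=u-f['cx'];b=v-f['cy']; rr=np.hypot(a,b)+1e-9; th=rr/F
    t=np.tan(th); P=np.dstack([a/rr*t*z,b/rr*t*z,z])
    o=np.array(f['orientation']); M=R.from_rotvec(o).as_matrix() if o.size==3 else o
    W=P@M.T+np.array(f['xyz']); W[(z<=0)|(th>1.4)]=np.nan; return W
E
python3 - <<'E'
from h import *
f=grab('wrist','wrist1.png');W=fcloud(f);Z=W[...,2];print(f['xyz'],f['vertical_fov'],r.get_obs()['tcp_pos'])
c=np.array([.516,.1405]);d=np.hypot(W[...,0]-c[0],W[...,1]-c[1])
for a,b,R0 in((.097,.108,.03),(.06,.08,.04),(.015,.028,.14)):
    p=W[(Z>a)&(Z<b)&(d<R0)]; q=(p[:,:2]*1000).astype(np.float32)
    if len(p)>20: print(a,b,len(p),np.median(p[:,2]),cv2.minEnclosingCircle(q),cv2.minAreaRect(q),np.percentile(q,[2,98],axis=0))
E
```

```text
[0.4250911  0.14184033 0.35388378] 65.70646984690485 [0.51093814 0.14554549 0.22051708]
0.097 0.108 1150 0.10077528266263386 ((515.55712890625, 141.47914123535156), 19.324081420898438) ((514.9312744140625, 141.5208740234375), (38.33933639526367, 36.13008117675781), 74.3123779296875) [[498.87992737 124.59475098]
 [531.13024292 158.50928864]]
0.06 0.08 2044 0.06702105768349323 ((515.8341064453125, 141.5483856201172), 30.501340866088867) ((512.2807006835938, 141.46600341796875), (59.97873306274414, 52.99352264404297), 88.18865203857422) [[486.93663452 113.24254181]
 [531.5148938  169.40501465]]
0.015 0.028 16396 0.02036239041955268 ((551.9844970703125, 155.21563720703125), 106.21977996826172) ((554.982421875, 157.04763793945312), (185.34022521972656, 124.63044738769531), 21.855493545532227) [[460.0650116   80.55982132]
 [643.32467041 222.91291504]]
```

View pics/wrist1.png

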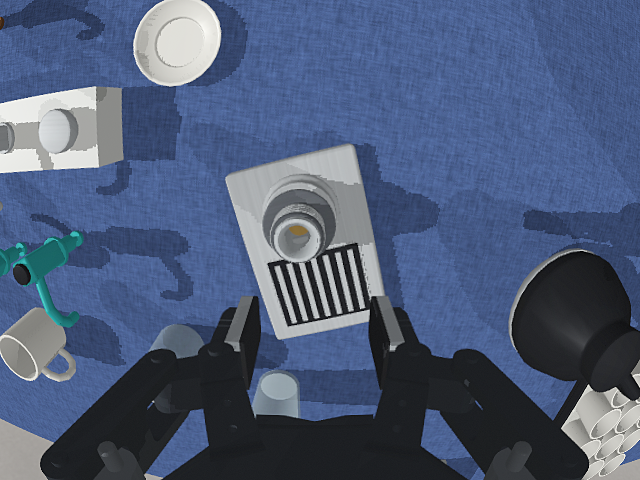

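The wrist view shows the mouth at (298,238) and the flange around it. The measured axis is (515.5,141.5), the flange at about z 67 and the deck yaw 21.9°, all matching the given sizes. I'll let the arm settle before descending.

Call:
send_rows(deltas=[{"dx":0,"dy":0,"dz":0,"rx":0,"ry":0,"rz":0},{"dx":0,"dy":0,"dz":0,"rx":0,"ry":0,"rz":0},{"dx":0,"dy":0,"dz":0,"rx":0,"ry":0,"rz":0}])

```text
clock: 1.65
tcp_pos: [0.5064, 0.1571, 0.2222]
orientation: [0.228, -3.133, -0.001]
contact_force: [0.4, 0.1, 0.3]
grip_width: 0.0481
gripper_force: 0.0
```

Call:
send_rows(deltas=[{"dx":9,"dy":-15.5,"dz":-25,"rx":0,"ry":0,"rz":0},{"dx":9,"dy":-15.5,"dz":-60,"rx":0,"ry":0,"rz":0},{"dx":9,"dy":-15.5,"dz":-95,"rx":0,"ry":0,"rz":0},{"dx":9,"dy":-15.5,"dz":-120,"rx":0,"ry":0,"rz":0},{"dx":9,"dy":-15.5,"dz":-130,"rx":0,"ry":0,"rz":0}])

```text
clock: 2.07
tcp_pos: [0.5133, 0.1416, 0.0892]
orientation: [0.23, -3.128, 0.001]
contact_force: [-1.4, -0.3, -0.5]
grip_width: 0.0477
gripper_force: 0.0
```

Call:
send_rows(deltas=[{"dx":0,"dy":0,"dz":-3,"rx":0,"ry":0,"rz":0},{"dx":0,"dy":0,"dz":-6,"rx":0,"ry":0,"rz":0},{"dx":0,"dy":0,"dz":-9,"rx":0,"ry":0,"rz":0},{"dx":0,"dy":0,"dz":-12,"rx":0,"ry":0,"rz":0},{"dx":0,"dy":0,"dz":-12,"rx":0,"ry":0,"rz":0}])

```text
clock: 2.48
tcp_pos: [0.5166, 0.1406, 0.081]
orientation: [-0.226, 3.132, 0.001]
contact_force: [0.8, -0.4, -1.2]
grip_width: 0.0481
gripper_force: 0.0
```

Call:
send_rows(deltas=[{"dx":0,"dy":0,"dz":-2.5,"rx":0,"ry":0,"rz":0},{"dx":0,"dy":0,"dz":-5,"rx":0,"ry":0,"rz":0},{"dx":0,"dy":0,"dz":-7.5,"rx":0,"ry":0,"rz":0},{"dx":0,"dy":0,"dz":-10,"rx":0,"ry":0,"rz":0}])

```text
clock: 2.82
tcp_pos: [0.5166, 0.1404, 0.0711]
orientation: [-0.225, 3.133, 0.001]
contact_force: [-2.0, -0.7, 11.7]
grip_width: 0.048
gripper_force: 5.6
```

Call:
send_rows(deltas=[{"dx":0,"dy":0,"dz":-2,"rx":0,"ry":0,"rz":0},{"dx":0,"dy":0,"dz":-4,"rx":0,"ry":0,"rz":0},{"dx":0,"dy":0,"dz":-4,"rx":0,"ry":0,"rz":0}])

```text
clock: 3.07
tcp_pos: [0.5164, 0.1403, 0.0664]
orientation: [-0.225, 3.133, 0.0]
contact_force: [-0.1, 1.2, 0.5]
grip_width: 0.0482
gripper_force: 0.7
```

Call:
send_rows(deltas=[{"dx":0,"dy":0,"dz":-1.5,"rx":0,"ry":0,"rz":0},{"dx":0,"dy":0,"dz":-3,"rx":0,"ry":0,"rz":0},{"dx":0,"dy":0,"dz":-3,"rx":0,"ry":0,"rz":0}])

```text
clock: 3.32
tcp_pos: [0.5164, 0.1403, 0.0637]
orientation: [-0.225, 3.133, 0.0]
contact_force: [-1.0, -0.0, 7.3]
grip_width: 0.0484
gripper_force: 3.6
```

Call:
send_rows(deltas=[{"dx":0,"dy":0,"dz":-1.5,"rx":0,"ry":0,"rz":0},{"dx":0,"dy":0,"dz":-3,"rx":0,"ry":0,"rz":0},{"dx":0,"dy":0,"dz":-3,"rx":0,"ry":0,"rz":0}])

```text
clock: 3.57
tcp_pos: [0.5169, 0.1404, 0.0615]
orientation: [-0.225, 3.132, 0.001]
contact_force: [-5.9, -1.3, 14.5]
grip_width: 0.0478
gripper_force: 6.8
```

Call:
send_rows(deltas=[{"dx":0,"dy":0,"dz":-1.5,"rx":0,"ry":0,"rz":0},{"dx":0,"dy":0,"dz":-2.5,"rx":0,"ry":0,"rz":0},{"dx":0,"dy":0,"dz":-2.5,"rx":0,"ry":0,"rz":0}])

```text
clock: 3.82
tcp_pos: [0.5171, 0.1404, 0.0612]
orientation: [-0.224, 3.132, 0.002]
contact_force: [-7.8, -2.2, 30.7]
grip_width: 0.048
gripper_force: 15.3
```

Hard stop felt, so the sleeve should have latched. I'll lift and check.

Call:
send_rows(deltas=[{"dx":-1,"dy":1,"dz":6,"rx":0,"ry":0,"rz":0},{"dx":-1,"dy":1,"dz":30,"rx":0,"ry":0,"rz":0},{"dx":-1,"dy":1,"dz":65,"rx":0,"ry":0,"rz":0},{"dx":-1,"dy":1,"dz":105,"rx":0,"ry":0,"rz":0},{"dx":-1,"dy":1,"dz":145,"rx":0,"ry":0,"rz":0}], jaw=48)

```text
clock: 4.23
tcp_pos: [0.5143, 0.1408, 0.2038]
orientation: [0.225, -3.132, 0.001]
contact_force: [1.4, 0.9, 0.6]
grip_width: 0.0477
gripper_force: 0.0
```

Call:
send_rows(deltas=[{"dx":-6,"dy":-40,"dz":0,"rx":0,"ry":0,"rz":0},{"dx":-10,"dy":-80,"dz":0,"rx":0,"ry":0,"rz":0},{"dx":-15,"dy":-115,"dz":0,"rx":0,"ry":0,"rz":0},{"dx":-15,"dy":-115,"dz":0,"rx":0,"ry":0,"rz":0},{"dx":-15,"dy":-115,"dz":0,"rx":0,"ry":0,"rz":0}])

```text
clock: 4.65
tcp_pos: [0.4996, 0.0238, 0.2028]
orientation: [0.218, -3.134, 0.0]
contact_force: [0.8, 0.6, 0.0]
grip_width: 0.048
gripper_force: 0.0
```

```bash
cat > m3.py <<'E'
from h import *
print(r.get_obs()['tcp_pos'])
f=grab('wrist','wrist2.png');W=fcloud(f);Z=W[...,2]
c=np.array([.5155,.1415]);d=np.hypot(W[...,0]-c[0],W[...,1]-c[1])
p=W[(d>.023)&(d<.028)&(Z>.045)&(Z<.09)];print('flange',len(p),np.median(p[:,2]),np.histogram(p[:,2],np.arange(.045,.09,.003))[0])
a=np.array([.4645,-.181]);d=np.hypot(W[...,0]-a[0],W[...,1]-a[1])
t=W[(Z>.105)&(Z<.125)&(d<.03)];
if len(t): print('top',len(t),np.median(t,0),cv2.minAreaRect((t[:,:2]*1000).astype(np.float32)))
t=W[(Z>.06)&(Z<.125)&(d<.09)&(W[...,0]>.485)]
e=t[:,:2]-a; print(len(t)); 
if len(t): print('tube ang',np.degrees(np.arctan2(np.median(e[:,1]),np.median(e[:,0]))),cv2.fitLine((e*1000).astype(np.float32),2,0,.1,.1).ravel(),'end',e.max(0))
F=f['frame'];b=(F.max(2)<60)&(Z>.105)&(Z<.13)&(d<.03);print('blk',b.sum(),np.median(W[b],0) if b.any() else 0)
m=(Z>.045)&(Z<.0535)&(np.hypot(W[...,0]-.46,W[...,1]+.136)<.1);p=W[m];print('rack',cv2.minAreaRect((p[:,:2]*1000).astype(np.float32)))
E
python3 m3.py
```

```text
[0.49961309 0.02381068 0.20281051]
flange 661 0.05806959679623075 [  0   0   0  40 621   0   0   0   0   0   0   0   0   0]
top 974 [ 0.46449953 -0.1754847   0.1140791 ] ((465.6235046386719, -180.38169860839844), (26.287738800048828, 26.434648513793945), 8.588464736938477)
966
tube ang 12.017665895890609 [ 0.9828437   0.18444045 47.719013   10.002758  ] end [0.07308432 0.01645813]
blk 287 [ 0.4665816  -0.17476949  0.11561754]
rack ((461.0887451171875, -136.8734130859375), (75.82500457763672, 166.87136840820312), 6.087940216064453)
```

The sleeve is latched: the flange went from 67 to 58 mm. The spout axis is at (465.5,-180.5), yaw about 9°. Now for the grasp.

Call:
send_rows(deltas=[{"dx":-7,"dy":-41,"dz":0,"rx":0,"ry":0,"rz":0},{"dx":-14,"dy":-82,"dz":0,"rx":0,"ry":0,"rz":0},{"dx":-21,"dy":-122,"dz":0,"rx":0,"ry":0,"rz":1},{"dx":-28,"dy":-163,"dz":0,"rx":0,"ry":0,"rz":1},{"dx":-34,"dy":-204,"dz":0,"rx":0,"ry":0,"rz":1}], jaw=62, newtons=60)

```text
clock: 5.12
tcp_pos: [0.4663, -0.1778, 0.2027]
orientation: [-0.258, 3.131, 0.001]
contact_force: [0.7, 0.3, -0.0]
grip_width: 0.0621
gripper_force: 0.0
```

Call:
send_rows(deltas=[{"dx":0,"dy":0,"dz":0,"rx":0,"ry":0,"rz":0},{"dx":0,"dy":0,"dz":-20,"rx":0,"ry":0,"rz":0},{"dx":0,"dy":0,"dz":-50,"rx":0,"ry":0,"rz":0},{"dx":0,"dy":0,"dz":-70,"rx":0,"ry":0,"rz":0},{"dx":0,"dy":0,"dz":-80,"rx":0,"ry":0,"rz":0}])

```text
clock: 5.53
tcp_pos: [0.4654, -0.1757, 0.1202]
orientation: [0.256, -3.127, -0.002]
contact_force: [0.0, 0.1, 0.1]
grip_width: 0.0623
gripper_force: 0.0
```

Call:
send_rows(deltas=[{"dx":0,"dy":-2,"dz":-15,"rx":0,"ry":0,"rz":0},{"dx":0,"dy":-2,"dz":-30,"rx":0,"ry":0,"rz":0},{"dx":0,"dy":-2,"dz":-41,"rx":0,"ry":0,"rz":0},{"dx":0,"dy":-2,"dz":-41,"rx":0,"ry":0,"rz":0}])

```text
clock: 5.87
tcp_pos: [0.4655, -0.1784, 0.0801]
orientation: [0.255, -3.128, -0.002]
contact_force: [-0.4, 0.1, -0.5]
grip_width: 0.0619
gripper_force: 0.0
```

```bash
python3 - <<'E'
from h import *
f=grab('wrist','wrist3.png');print(r.get_obs()['tcp_pos'],r.get_obs()['contact_force'])
E
```

```text
[ 0.46596072 -0.17890583  0.08114319] [ 0.27673587  0.13649022 -0.42344891]
```

View pics/wrist3.png

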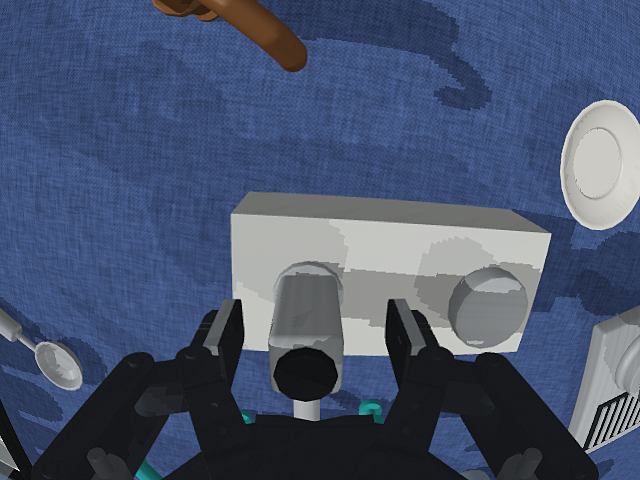

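The wrist view shows the block (px 273–342) between the pads (242 and 387), about 2.5 mm off centre toward −y. I'll correct that and close.

Call:
send_rows(deltas=[{"dx":0,"dy":-2.5,"dz":0,"rx":0,"ry":0,"rz":0},{"dx":0,"dy":-2.5,"dz":0,"rx":0,"ry":0,"rz":0}])

```text
clock: 6.08
tcp_pos: [0.4669, -0.1828, 0.0827]
orientation: [-0.252, 3.13, -0.001]
contact_force: [-0.3, 0.7, -0.5]
grip_width: 0.062
gripper_force: 0.0
```

Call:
send_rows(deltas=[{"dx":0,"dy":0,"dz":0,"rx":0,"ry":0,"rz":0},{"dx":0,"dy":0,"dz":0,"rx":0,"ry":0,"rz":0},{"dx":0,"dy":0,"dz":0,"rx":0,"ry":0,"rz":0},{"dx":0,"dy":0,"dz":0,"rx":0,"ry":0,"rz":0},{"dx":0,"dy":0,"dz":0,"rx":0,"ry":0,"rz":0}], jaw=20, newtons=60)

```text
clock: 6.5
tcp_pos: [0.4664, -0.1823, 0.0824]
orientation: [-0.253, 3.131, 0.0]
contact_force: [-1.4, 0.4, 6.0]
grip_width: 0.025
gripper_force: 58.7
```

Call:
send_rows(deltas=[{"dx":0,"dy":0,"dz":8,"rx":0,"ry":0,"rz":0},{"dx":0,"dy":0,"dz":25,"rx":0,"ry":0,"rz":0},{"dx":0,"dy":0,"dz":55,"rx":0,"ry":0,"rz":0},{"dx":0,"dy":0,"dz":90,"rx":0,"ry":0,"rz":0},{"dx":0,"dy":0,"dz":125,"rx":0,"ry":0,"rz":0}])

```text
clock: 6.92
tcp_pos: [0.4649, -0.1822, 0.2079]
orientation: [0.252, -3.129, -0.0]
contact_force: [0.5, 0.4, -3.1]
grip_width: 0.0253
gripper_force: 60.0
```

Call:
send_rows(deltas=[{"dx":4,"dy":30,"dz":0,"rx":0,"ry":0,"rz":3},{"dx":9,"dy":65,"dz":0,"rx":0,"ry":0,"rz":6},{"dx":14,"dy":100,"dz":0,"rx":0,"ry":0,"rz":9},{"dx":19,"dy":135,"dz":0,"rx":0,"ry":0,"rz":11},{"dx":24,"dy":170,"dz":0,"rx":0,"ry":0,"rz":13}])

```text
clock: 7.33
tcp_pos: [0.4895, -0.0109, 0.2071]
orientation: [0.608, -3.082, 0.0]
contact_force: [1.4, -0.1, -1.8]
grip_width: 0.0254
gripper_force: 60.0
```

Call:
send_rows(deltas=[{"dx":4,"dy":30,"dz":0,"rx":0,"ry":0,"rz":0},{"dx":9,"dy":60,"dz":0,"rx":0,"ry":0,"rz":0},{"dx":14,"dy":90,"dz":0,"rx":0,"ry":0,"rz":0},{"dx":19,"dy":120,"dz":0,"rx":0,"ry":0,"rz":0},{"dx":22,"dy":140,"dz":0,"rx":0,"ry":0,"rz":0}])

```text
clock: 7.75
tcp_pos: [0.5117, 0.131, 0.2069]
orientation: [0.61, -3.082, -0.001]
contact_force: [-0.6, 0.1, -2.4]
grip_width: 0.0254
gripper_force: 60.0
```

Call:
send_rows(deltas=[{"dx":3,"dy":13.5,"dz":0,"rx":0,"ry":0,"rz":0},{"dx":3,"dy":13.5,"dz":0,"rx":0,"ry":0,"rz":0},{"dx":3,"dy":13.5,"dz":0,"rx":0,"ry":0,"rz":0},{"dx":3,"dy":13.5,"dz":0,"rx":0,"ry":0,"rz":0}])

```text
clock: 8.08
tcp_pos: [0.5148, 0.1392, 0.2067]
orientation: [0.602, -3.082, 0.002]
contact_force: [0.0, 0.1, -2.6]
grip_width: 0.0252
gripper_force: 60.0
```

```bash
cat > m4.py <<'E'
from h import *
o=r.get_obs();print(o['tcp_pos'],o['orientation'],o['contact_force'],o['grip_width'])
for n in('scene','side'):
    f=grab(n,n+'2.png');W=cloud(f);Z=W[...,2];T=o['tcp_pos']
    d=np.hypot(W[...,0]-T[0],W[...,1]-T[1])
    for lo,hi,nm,rr in((-.083,-.05,'tail',.03),(-.04,-.029,'collar',.03)):
        p=W[(d<rr)&(Z>T[2]+lo)&(Z<T[2]+hi)]
        if len(p): print(n,nm,len(p),p[:,2].min(),cv2.minAreaRect((p[:,:2]*1000).astype(np.float32)),np.mean(p,0))
    c=np.array([.5155,.1415]);t=W[(np.hypot(W[...,0]-c[0],W[...,1]-c[1])<.022)&(Z>.095)&(Z<.11)]
    if len(t):print(n,'mouth',len(t),cv2.minEnclosingCircle((t[:,:2]*1000).astype(np.float32)))
    p=W[(d>.03)&(d<.085)&(Z>T[2]-.02)&(Z<T[2]+.035)&(W[...,0]>T[0]+.02)]
    if len(p): print('tube',len(p),p.max(0),np.mean(p,0)-T)
a=load('scene')['frame'][130:290,270:440];b=load('side')['frame'][130:290,200:370]
cv2.imwrite('pics/c2.png',cv2.resize(np.hstack([a,b]),(800,376),interpolation=2))
E
python3 m4.py
```

```text
[0.51482747 0.1392198  0.20665165] [ 6.02241822e-01 -3.08233498e+00  1.75357562e-03] [ 0.03205154  0.13608005 -2.63442415] 0.025207841745537897
scene tail 54 0.1307006248104855 ((516.5010986328125, 138.59384155273438), (17.43653678894043, 13.751507759094238), 57.32417678833008) [0.51739599 0.13778125 0.14196107]
scene collar 13 0.16678341756511816 ((523.8267822265625, 134.36582946777344), (27.171348571777344, 9.033058166503906), 53.166168212890625) [0.52424968 0.13618993 0.17515158]
scene mouth 110 ((516.0774536132812, 141.5519256591797), 18.60146713256836)
tube 124 [0.58448373 0.17039829 0.23435472] [0.05274556 0.01957711 0.01589845]
side tail 68 0.1305713149860248 ((511.7690124511719, 137.1732177734375), (16.591781616210938, 18.159282684326172), 67.84447479248047) [0.51057953 0.13579954 0.14191736]
side collar 13 0.16806905587666 ((507.3970642089844, 128.20962524414062), (6.841372013092041, 25.906999588012695), 61.495094299316406) [0.50649928 0.12814269 0.17594065]
side mouth 131 ((514.6675415039062, 141.3301544189453), 17.511030197143555)
tube 13 [0.5656525  0.16344965 0.23046282] [0.04561487 0.01632896 0.02108565]
```

View pics/c2.png

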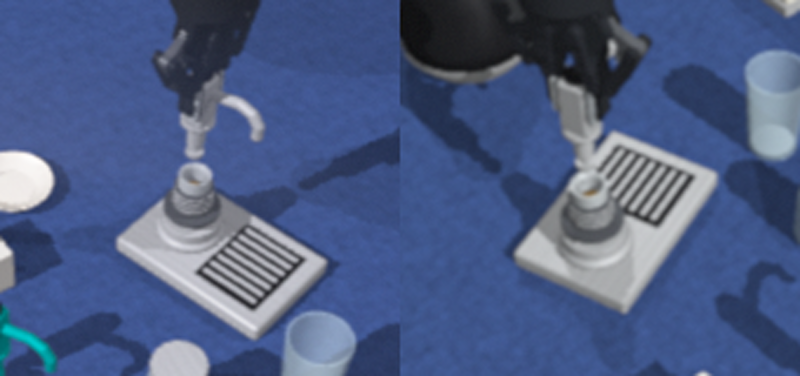

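The crops show the tail hanging upright just above the mouth, with the tube pointing over the grille. The tail axis is about (514,140), so I shift by (1.5,1.7) and enter the funnel.

Call:
send_rows(deltas=[{"dx":1.5,"dy":1.7,"dz":-4,"rx":0,"ry":0,"rz":0},{"dx":1.5,"dy":1.7,"dz":-12,"rx":0,"ry":0,"rz":0},{"dx":1.5,"dy":1.7,"dz":-20,"rx":0,"ry":0,"rz":0},{"dx":1.5,"dy":1.7,"dz":-26,"rx":0,"ry":0,"rz":0},{"dx":1.5,"dy":1.7,"dz":-26,"rx":0,"ry":0,"rz":0}])

```text
clock: 8.6
tcp_pos: [0.5153, 0.1424, 0.1788]
orientation: [0.605, -3.079, 0.001]
contact_force: [-0.6, -0.1, -2.5]
grip_width: 0.0253
gripper_force: 60.0
```

Call:
send_rows(deltas=[{"dx":0,"dy":0,"dz":-2,"rx":0,"ry":0,"rz":0},{"dx":0,"dy":0,"dz":-4,"rx":0,"ry":0,"rz":0},{"dx":0,"dy":0,"dz":-6,"rx":0,"ry":0,"rz":0},{"dx":0,"dy":0,"dz":-8,"rx":0,"ry":0,"rz":0}])

```text
clock: 8.93
tcp_pos: [0.5168, 0.143, 0.1729]
orientation: [-0.606, 3.082, 0.0]
contact_force: [0.8, 0.1, -2.0]
grip_width: 0.0253
gripper_force: 60.2
```

Call:
send_rows(deltas=[{"dx":0,"dy":0,"dz":-2,"rx":0,"ry":0,"rz":0},{"dx":0,"dy":0,"dz":-4,"rx":0,"ry":0,"rz":0},{"dx":0,"dy":0,"dz":-5,"rx":0,"ry":0,"rz":0},{"dx":0,"dy":0,"dz":-5,"rx":0,"ry":0,"rz":0}])

```text
clock: 9.27
tcp_pos: [0.5166, 0.1424, 0.1675]
orientation: [0.605, -3.082, 0.001]
contact_force: [1.7, -2.1, -4.0]
grip_width: 0.0254
gripper_force: 60.0
```

Call:
send_rows(deltas=[{"dx":0,"dy":0,"dz":-1.5,"rx":0,"ry":0,"rz":0},{"dx":0,"dy":0,"dz":-3,"rx":0,"ry":0,"rz":0},{"dx":0,"dy":0,"dz":-4,"rx":0,"ry":0,"rz":0},{"dx":0,"dy":0,"dz":-4,"rx":0,"ry":0,"rz":0}])

```text
clock: 9.6
tcp_pos: [0.5167, 0.1425, 0.1636]
orientation: [0.605, -3.083, 0.001]
contact_force: [1.0, -2.9, -2.6]
grip_width: 0.0252
gripper_force: 60.0
```

Call:
send_rows(deltas=[{"dx":0,"dy":-0.6,"dz":-1.5,"rx":0,"ry":0,"rz":0},{"dx":0,"dy":-0.6,"dz":-3,"rx":0,"ry":0,"rz":0},{"dx":0,"dy":-0.6,"dz":-4.5,"rx":0,"ry":0,"rz":0},{"dx":0,"dy":-0.6,"dz":-5,"rx":0,"ry":0,"rz":0}])

```text
clock: 9.93
tcp_pos: [0.5167, 0.1424, 0.159]
orientation: [-0.606, 3.082, 0.0]
contact_force: [-0.9, -3.3, 3.7]
grip_width: 0.0254
gripper_force: 61.0
```

Call:
send_rows(deltas=[{"dx":0,"dy":0,"dz":-1.5,"rx":0,"ry":0,"rz":0},{"dx":0,"dy":0,"dz":-3,"rx":0,"ry":0,"rz":0},{"dx":0,"dy":0,"dz":-4,"rx":0,"ry":0,"rz":0},{"dx":0,"dy":0,"dz":-4,"rx":0,"ry":0,"rz":0}])

```text
clock: 10.27
tcp_pos: [0.5168, 0.1424, 0.1556]
orientation: [-0.605, 3.082, 0.001]
contact_force: [-0.5, -3.4, 5.1]
grip_width: 0.0253
gripper_force: 61.4
```

Call:
send_rows(deltas=[{"dx":0,"dy":-0.5,"dz":-1.5,"rx":0,"ry":0,"rz":0},{"dx":0,"dy":-0.5,"dz":-3,"rx":0,"ry":0,"rz":0},{"dx":0,"dy":-0.5,"dz":-4.5,"rx":0,"ry":0,"rz":0},{"dx":0,"dy":-0.5,"dz":-5,"rx":0,"ry":0,"rz":0}])

```text
clock: 10.6
tcp_pos: [0.5169, 0.1423, 0.1511]
orientation: [-0.606, 3.082, 0.002]
contact_force: [-4.3, -3.4, 12.2]
grip_width: 0.0255
gripper_force: 62.1
```

Call:
send_rows(deltas=[{"dx":0,"dy":0,"dz":-1,"rx":0,"ry":0,"rz":0},{"dx":0,"dy":0,"dz":-2,"rx":0,"ry":0,"rz":0},{"dx":0,"dy":0,"dz":-3,"rx":0,"ry":0,"rz":0},{"dx":0,"dy":0,"dz":-3,"rx":0,"ry":0,"rz":0}])

```text
clock: 10.93
tcp_pos: [0.5168, 0.1423, 0.1479]
orientation: [-0.606, 3.082, 0.001]
contact_force: [-2.9, -2.3, 6.7]
grip_width: 0.0254
gripper_force: 61.5
```

Depth is now about 30 mm. I'll go on in small steps.

Call:
send_rows(deltas=[{"dx":0,"dy":0,"dz":-1,"rx":0,"ry":0,"rz":0},{"dx":0,"dy":0,"dz":-2,"rx":0,"ry":0,"rz":0},{"dx":0,"dy":0,"dz":-2,"rx":0,"ry":0,"rz":0}])

```text
clock: 11.18
tcp_pos: [0.5168, 0.1423, 0.1459]
orientation: [-0.606, 3.082, 0.001]
contact_force: [-2.2, -2.4, 8.0]
grip_width: 0.0254
gripper_force: 61.6
```

Call:
send_rows(deltas=[{"dx":0,"dy":0,"dz":-1,"rx":0,"ry":0,"rz":0},{"dx":0,"dy":0,"dz":-1.5,"rx":0,"ry":0,"rz":0},{"dx":0,"dy":0,"dz":-1.5,"rx":0,"ry":0,"rz":0}])

```text
clock: 11.43
tcp_pos: [0.5169, 0.1423, 0.1447]
orientation: [-0.605, 3.082, 0.002]
contact_force: [-3.1, -3.9, 11.6]
grip_width: 0.0255
gripper_force: 62.2
```

```bash
cat > m5.py <<'E'
from h import *
print(r.get_obs()['contact_force'],r.get_obs()['tcp_pos'])
c=np.array([.5155,.1415])
for n,fn in(('side',cloud),('scene',cloud),('wrist',fcloud)):
    W=fn(grab(n,n+'_5.png'));Z=W[...,2];d=np.hypot(W[...,0]-c[0],W[...,1]-c[1])
    p=W[(d>.023)&(d<.028)&(Z>.045)&(Z<.08)];print(n,'flange',len(p),np.median(p[:,2]),np.histogram(p[:,2],np.arange(.045,.081,.003))[0])
E
python3 m5.py
```

```text
[-3.14831927 -3.89082242 11.60136144] [0.51688397 0.14234073 0.14469044]
side flange 97 0.0588084219114513 [ 3  0  1 15 56 21  1  0  0  0  0  0]
scene flange 92 0.05918224741715261 [12  0  1 13 36 27  2  0  0  0  1  0]
wrist flange 1269 0.05822529371956417 [   0    0    0   25 1238    6    0    0    0    0    0    0]
```

Call:
send_rows(deltas=[{"dx":0,"dy":-0.4,"dz":-1,"rx":0,"ry":0,"rz":0},{"dx":0,"dy":-0.4,"dz":-1.5,"rx":0,"ry":0,"rz":0},{"dx":0,"dy":-0.4,"dz":-1.5,"rx":0,"ry":0,"rz":0}])

```text
clock: 11.83
tcp_pos: [0.5168, 0.1423, 0.1432]
orientation: [-0.606, 3.082, 0.002]
contact_force: [-3.0, -2.6, 12.7]
grip_width: 0.025
gripper_force: 62.1
```

Call:
send_rows(deltas=[{"dx":0,"dy":0,"dz":-1,"rx":0,"ry":0,"rz":0},{"dx":0,"dy":0,"dz":-1,"rx":0,"ry":0,"rz":0},{"dx":0,"dy":0,"dz":-1,"rx":0,"ry":0,"rz":0}])

```text
clock: 12.08
tcp_pos: [0.5168, 0.1423, 0.1419]
orientation: [-0.606, 3.082, 0.002]
contact_force: [-2.7, -2.1, 8.4]
grip_width: 0.0252
gripper_force: 61.7
```

Call:
send_rows(deltas=[{"dx":0,"dy":0,"dz":-1,"rx":0,"ry":0,"rz":0},{"dx":0,"dy":0,"dz":-1,"rx":0,"ry":0,"rz":0},{"dx":0,"dy":0,"dz":-1,"rx":0,"ry":0,"rz":0}])

```text
clock: 12.33
tcp_pos: [0.5167, 0.1422, 0.1402]
orientation: [-0.606, 3.082, 0.002]
contact_force: [0.0, 0.6, 1.5]
grip_width: 0.0254
gripper_force: 60.8
```

```bash
python3 m5.py
```

```text
[0.00329159 0.56148388 1.47100884] [0.51669888 0.14218605 0.14020651]
side flange 103 0.060533863710895974 [ 7  0  1  1 29 59  6  0  0  0  0  0]
scene flange 88 0.06122789462783429 [12  1  0  4 10 32 26  1  1  1  0  0]
wrist flange 1335 0.06164649702317912 [   0    0    0    0   11 1296   28    0    0    0    0    0]
```

Call:
send_rows(deltas=[{"dx":0,"dy":0,"dz":0,"rx":0,"ry":0,"rz":0},{"dx":0,"dy":0,"dz":0,"rx":0,"ry":0,"rz":0}])

```text
clock: 12.65
tcp_pos: [0.5164, 0.1417, 0.1394]
orientation: [0.606, -3.082, -0.0]
contact_force: [-0.2, 0.8, -2.9]
grip_width: 0.0256
gripper_force: 60.2
```

```bash
python3 m5.py
```

```text
[-0.18551182  0.81614943 -2.92494984] [0.51635697 0.14172879 0.13941591]
side flange 99 0.06723423704219544 [10  0  0  0  0  3 16 50 20  0  0  0]
scene flange 97 0.06822421636518539 [15  3  0  0  0  5  6 34 29  4  0  1]
wrist flange 1403 0.06694505431996939 [   0    0    0    0    0    0  103 1300    0    0    0    0]
```

The sleeve has sprung up to 67 mm, so the spout is locked. Release and retreat.

Call:
send_rows(deltas=[{"dx":0,"dy":0,"dz":0,"rx":0,"ry":0,"rz":0},{"dx":0,"dy":0,"dz":0,"rx":0,"ry":0,"rz":0},{"dx":0,"dy":0,"dz":0,"rx":0,"ry":0,"rz":0},{"dx":0,"dy":0,"dz":0,"rx":0,"ry":0,"rz":0}], jaw=62)

```text
clock: 13.13
tcp_pos: [0.5169, 0.1415, 0.1401]
orientation: [-0.605, 3.082, 0.0]
contact_force: [-0.0, -0.6, -0.7]
grip_width: 0.0619
gripper_force: 0.0
```

Call:
send_rows(deltas=[{"dx":0,"dy":0,"dz":15,"rx":0,"ry":0,"rz":0},{"dx":0,"dy":0,"dz":45,"rx":0,"ry":0,"rz":0},{"dx":0,"dy":0,"dz":80,"rx":0,"ry":0,"rz":0},{"dx":0,"dy":0,"dz":110,"rx":0,"ry":0,"rz":0},{"dx":0,"dy":0,"dz":120,"rx":0,"ry":0,"rz":0}])

```text
clock: 13.55
tcp_pos: [0.5188, 0.1419, 0.2647]
orientation: [-0.603, 3.076, 0.003]
contact_force: [0.7, -0.5, 0.2]
grip_width: 0.062
gripper_force: 0.0
```

Call:
send_rows(deltas=[{"dx":-10,"dy":-20,"dz":0,"rx":0,"ry":0,"rz":0},{"dx":-10,"dy":-50,"dz":0,"rx":0,"ry":0,"rz":0},{"dx":-10,"dy":-80,"dz":0,"rx":0,"ry":0,"rz":0},{"dx":-10,"dy":-80,"dz":0,"rx":0,"ry":0,"rz":0},{"dx":-10,"dy":-80,"dz":0,"rx":0,"ry":0,"rz":0}])

```text
clock: 13.97
tcp_pos: [0.5064, 0.0595, 0.2597]
orientation: [0.6, -3.084, 0.0]
contact_force: [1.1, 1.6, 0.5]
grip_width: 0.062
gripper_force: 0.0
```

```bash
python3 m5.py; python3 - <<'E'
from h import *
W=fcloud(load('wrist'));Z=W[...,2];c=np.array([.5155,.1415]);d=np.hypot(W[...,0]-c[0],W[...,1]-c[1])
t=W[(Z>.168)&(Z<.182)&(d<.03)];print(cv2.minAreaRect((t[:,:2]*1000).astype(np.float32)),t[:,2].max(),np.median(t,0))
t=W[(Z>.12)&(Z<.18)&(d<.09)&(d>.055)]-[*c,0];print(len(t),t.mean(0),np.degrees(np.arctan2(t[:,1].mean(),t[:,0].mean())))
a=load('scene')['frame'][130:290,270:440];b=load('wrist')['frame'];cv2.imwrite('pics/c3.png',np.hstack([cv2.resize(a,(400,376)),cv2.resize(b,(400,376))]))
E
```

```text
[1.07259704 1.56925481 0.54352896] [0.50643225 0.05950668 0.25967135]
side flange 100 0.06711889028904294 [ 9  0  0  0  0  1 18 60 12  0  0  0]
scene flange 94 0.06762417679197785 [20  1  0  0  0  2  8 33 25  5  0  0]
wrist flange 556 0.06683441380649968 [  0   0   0   0   0   0  76 480   0   0   0   0]
((513.2289428710938, 142.23695373535156), (21.803434371948242, 16.723861694335938), 62.22564697265625) 0.17423886646259612 [0.51276346 0.14118679 0.17221219]
0 [nan nan nan] nan<stdin>:4: RuntimeWarning: Mean of empty slice.
  ret = um.true_divide(
  ret = ret.dtype.type(ret / rcount)
```

View pics/c3.png

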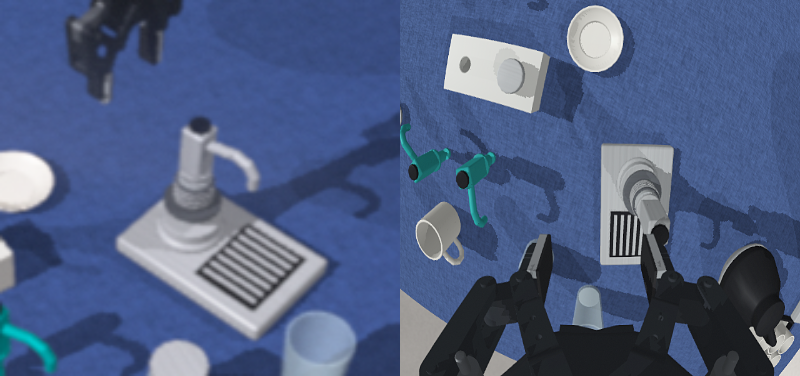

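The spout stands upright and locked, the tube points over the grille, and the cap is still in the rack. One numeric check of the tube direction and tilt, then hand-in.

```bash
python3 - <<'E'
from h import *
c=np.array([.5155,.1415])
for n in('scene','side'):
    W=cloud(load(n));Z=W[...,2];d=np.hypot(W[...,0]-c[0],W[...,1]-c[1])
    t=W[(Z>.115)&(Z<.185)&(d<.09)&(d>.03)]-[*c,0];print(n,len(t),t.mean(0),np.degrees(np.arctan2(t[:,1].mean(),t[:,0].mean())))
    m=(Z>.172)&(Z<.18)&(d<.025);print('top',m.sum(),W[m].mean(0))
E
```

```text
scene 117 [0.05223782 0.01957919 0.15533683] 20.54643304928811
top 44 [0.51686416 0.14120349 0.17422443]
side 97 [0.04774246 0.01820911 0.15463571] 20.876995302159788
top 50 [0.51389732 0.14159824 0.1733395 ]
```

```bash
python3 -c "
from h import *
print(r.hand_in())"
```

```text
the job is handed in; nothing more can be done
None
```

The spout is locked upright in the coupling with the sleeve sprung back up, its tube points over the drip grille within about 1–2°, the gripper is clear and the cap is still in the rack; I handed the job in at about 14 s, and no verdict was returned.

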